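# Return the hand tools to their foam pockets

### The arm

A 6-joint arm with a two-finger parallel gripper is mounted at the origin on a cart in front of the work surface, level with it; the furniture and walls round the work are solid. World frame = base frame: x ahead of the robot, y to its left, z up, the work surface at z = 0. Lengths are in m, angles in rad, forces in N, time in s.
With the tool pointing down it reaches from about 0.425 to 0.95 m from the base axis. Payload 14.7 kg.
Tool frame: the origin (TCP) lies on the front face of the gripper's body, between the roots of the fingers; the fingertips stand 73 mm ahead of it and the grasp point (between the pads) lies 54 mm ahead of it; z points along the fingers, y is the line along which they close (so a half turn about z gives the same grasp; the last joint's range is limited). The gripper opens to 85 mm and grips with 20 to 120 N. Pads are 22 mm wide; open, the fingers measure 114 mm over their backs; the gripper's body (76 mm by 85 mm) begins 54 mm behind the grasp point. The pads swing forward as they close: fully open they stand 13 mm farther back than shut.
Start: joints at [-1.169, 0.48, 1.596, -0, 1.065, -0.047], TCP at [0.282, -0.586, 0.304] pointing down, gripper open.
Joint ranges: [-2.75, 2.75], [-0.82, 2.05], [0.23, 2.67], [-1.56, 4.7], [0.09, 2.69], [-2.92, 2.92]. Speed limits (rad/s): [1.89, 1.89, 2.39, 3.01, 3.01, 3.01].

### API

Orientations are given as a unit quaternion [w, x, y, z].
In Python, from rig import * gives the robot as it stands.
- The arm moves only by the tool servo_tool, never from a script. Its argument "commands" is a list of rows, each an object with "travel": the shift along the world's x, y, z in mm, a list of three; "roll": the turn about the world's z in degrees; "claw": the closure in counts, from 0 (fully open) to 255 (shut). A call has 1 to 12 rows; each row shifts and turns the commanded pose from where the row before left it; what a row does not reach is not made up. A row lasts 1/10 s, in which the tool goes at most 50 mm and 8.59 degrees, less where a joint would pass 70% of its speed; a pose out of reach is approached as far as the arm can. A call is refused whole if a number of a shift passes 50 or a number of a turn 8.59, either way. A call with a gripper value outside its range is refused whole. The fingers move at their own pace and stop on an object; the grip force is fixed at half the most. Time passes only in rows, so rows that do not move let the fingers close. It gives the time, the measured TCP pose, the force, the opening and the grip force at its end, in the units of the state.
- state(): the state, without advancing time (a new reading comes with each control period).
- camera(name): name is "scene" or "top"; returns a dict with "frame" (384x512x3 uint8, blue, green, red), "z_map" (384x512 float32, m along the optical axis (not along the pixel's ray), 0 where there is no reading), "mtx" (3x3 intrinsics, pixels), "dist" ([k1, k2, p1, p2, k3] as OpenCV has them; the pictures are not rectified), "R" (3x3) and "t" (3): a world point X has camera coordinates R X + t. Camera axes: x right, y down, z forward; pixel columns grow to the right and rows downward; lengths in m; the calibration is good to about 2 mm. A picture is of the moment at which its call begins.
- close_job(): hands the job in; it is judged then, once.
The state is a dict: "clock": time; "q": joint angles; "qd": joint speeds; "tau": joint torques, N m; "position": TCP position; "orientation": TCP orientation; "wrist_force": force on the tool from outside, world axes, zero at the start; "ft_torque": the same for the moment, N m; "finger_gap": finger opening in m; "grasp_force": force on a finger pad.
Only numpy, scipy, OpenCV 4.12 (cv2) and the standard library are available. Lean on these libraries where they do the work, as an engineer would, in place of code of your own. Each camera call takes 0.05 s, during which the arm holds its last target. There are 200 camera calls.

### The job

The repair is done: pick the four hand tools (orange screwdriver, red side cutters, silver-white precision driver, steel tweezers) off the blue mat and put each one back into the pocket of the foam tray that is cut to its shape, the right way round and lying flat on the pocket's yellow floor. Leave the customer's phone and memory module where they lie.

Things in the scene. Friction and masses are not known exactly. Their poses are not given: they have to be found in the camera images.
- screwdriver_mid (a point): big screwdriver with an orange handle, lying on the blue mat, 199 mm long, handle 24 mm wide (grasp width) and 27 mm high. The point is on the handle's axis, 13.5 mm above its underside; the handle reaches 65 mm along +y and 32 mm along -y from here, the thin steel shaft from there to 131 mm along -y. Its y axis runs along the tool from the working end towards the handle end, z is up. 
- cutters_mid (a point): side cutters (small pliers) with two red grips, lying flat on the blue mat, 119 mm long, 38 mm wide over both grips (grasp across both), 11 mm high. The point is midway between the grips near the joint, 5.5 mm above the underside; the grips reach 45 mm along +y and 20 mm along -y, the dark jaws point to -y and end 70 mm from here. Its y axis runs along the tool from the working end towards the handle end, z is up. 
- driver_mid (a point): slim precision screwdriver, silver-white with a dark ring near the handle's end, lying on the blue mat, 142 mm long, handle 10 mm wide and 11 mm high. The point is on its axis, 5.5 mm above its underside; the handle reaches 66 mm along +y and 38 mm along -y, the thin blade ends 76 mm along -y. Its y axis runs along the tool from the working end towards the handle end, z is up. 
- tweezers_mid (a point): plain pale steel tweezers, lying on the blue mat, 122 mm long, 10 mm wide, 9 mm high. The point is at mid-length on the axis, 4.5 mm above its underside; the joined back end is 61 mm along +y, the points 61 mm along -y (the last 32 mm of the points are too fine to grasp). Its y axis runs along the tool from the working end towards the handle end, z is up. 
- screwdriver_pocket (a point): the big screwdriver's pocket: yellow-floored cut-out in black foam, 210 mm long, a 36 mm wide part for the handle and an 18 mm wide slot for the shaft. The point is on the pocket's floor below where the screwdriver's point belongs; z up, y towards the handle end. The grey tray holds four such foam inlays side by side in any order, 80 mm apart. Pockets are 8 mm deep.
- cutters_pocket (a point): the side cutters' pocket: yellow-floored cut-out in black foam, 132 mm long, 50 mm wide for the grips and narrowing in two steps to 24 mm for the jaws. The point is on the pocket's floor below where the cutters' point belongs; axes as above. At these points a finger trough, 38 mm wide along y and as deep as the pockets, crosses all inlays, so fingers fit beside the tools.
- driver_pocket (a point): the precision driver's pocket: yellow-floored cut-out in black foam, 154 mm long, 22 mm wide for the handle with a stepped, 12 mm wide slot for the blade. The point is on the pocket's floor below where the driver's listed point belongs. Axes, depth and trough as for the others.
- tweezers_pocket (a point): the tweezers' pocket: yellow-floored cut-out in black foam, 135 mm long, 22 mm wide and tapering to a point at the tips' end. The point is on the pocket's floor below where the tweezers' point belongs. Axes, depth and trough as for the others. Tray and mat stand fast.
- phone_mid (a point): the customer's phone in a green case, loose on the far part of the blue mat, 72 x 150 x 10 mm; the point is its centre. To be left alone.
- module_mid (a point): the customer's green memory module, loose on the far part of the blue mat, 31 x 133 x 4 mm; the point is its centre. To be left alone.
Things that resemble listed ones, but are neither listed nor needed, are in the scene too. What is shaped like the part that bears cutters_mid but green is not meant.

How it is judged:
At the end, for the whole second after the job is handed in: Each of the four tools lies in its own pocket: its listed point within 9 mm across and 11 mm along the pocket of the pocket's point and at its resting height above the pocket floor within 4 mm, its length within 0.25 rad of the pocket's, upright within 0.1 rad, at rest and released (x of screwdriver_mid in the frame of screwdriver_pocket between -0.009 and 0.009 m and y of screwdriver_mid in the frame of screwdriver_pocket between -0.011 and 0.011 m and z of screwdriver_mid in the frame of screwdriver_pocket between 0.0095 and 0.0175 m and angle between the y axis of screwdriver_mid and the y axis of screwdriver_pocket, either way round below 0.25 rad and angle between each of screwdriver_mid, cutters_mid, driver_mid, tweezers_mid's own z axis and vertical below 0.1 rad and linear speed of each of screwdriver, cutters, driver, tweezers below 0.02 m/s and x of cutters_mid in the frame of cutters_pocket between -0.009 and 0.009 m and y of cutters_mid in the frame of cutters_pocket between -0.011 and 0.011 m and z of cutters_mid in the frame of cutters_pocket between 0.0015 and 0.0095 m and angle between the y axis of cutters_mid and the y axis of cutters_pocket, either way round below 0.25 rad and x of driver_mid in the frame of driver_pocket between -0.009 and 0.009 m and y of driver_mid in the frame of driver_pocket between -0.011 and 0.011 m and z of driver_mid in the frame of driver_pocket between 0.0015 and 0.0095 m and angle between the y axis of driver_mid and the y axis of driver_pocket, either way round below 0.25 rad and x of tweezers_mid in the frame of tweezers_pocket between -0.009 and 0.009 m and y of tweezers_mid in the frame of tweezers_pocket between -0.011 and 0.011 m and z of tweezers_mid in the frame of tweezers_pocket between 0.0005 and 0.0085 m and angle between the y axis of tweezers_mid and the y axis of tweezers_pocket, either way round below 0.25 rad); the robot touches nothing.
It fails at once if the customer's phone is shifted by more than 20 mm (distance of phone_mid from where it was at the start of the episode above 0.02 m).
It fails at once if the customer's memory module is shifted by more than 20 mm (distance of module_mid from where it was at the start of the episode above 0.02 m).
It also fails if it takes over 120 s, if anything falls off the work surface, if the arm or the gripper's body presses on something with over 40 N, if the wrist force passes 120 N, or if a joint passes its speed limit or range.

## Working session

There is one attempt and no reset: what is moved stays moved. The work goes in short steps, Python scripts to look and compute and a tool call to move; the robot and the scene stay as the last step left them, time stands still between calls to the robot, and variables do not carry over. Pictures are saved under pics/ and viewed, at most 14 in all, crops included, and the job is handed in when it is done.

Besides the shell and the picture viewer there is one more tool, called after "Call:" as name(argument=value, ...) on one line, values as JSON. servo_tool: Moves the arm, as the interface text tells. Its arguments: {"type":"object","properties":{"commands":{"type":"array","items":{"type":"object","properties":{"travel":{"type":"array","items":{"type":"number"}},"roll":{"type":"number"},"claw":{"type":"number"}}}}},"required":["commands"]}

```bash
mkdir -p pics; python3 - <<'E'
from rig import *
import cv2,numpy as np
s=state();print(s['clock'],s['position'],s['orientation'],s['finger_gap'])
for n in("top","scene"):
    c=camera(n);np.savez(n+'0.npz',**c);cv2.imwrite(f'pics/{n}0.png',cv2.resize(c['frame'],(800,600),interpolation=cv2.INTER_CUBIC))
    R=np.array(c['R']);print(n,-R.T@c['t'],R.round(2).tolist(),c['mtx'],c['dist'])
E
```

```text
0.0 [ 0.28191081 -0.58531671  0.30326949] [-6.05292485e-04  9.74923409e-01  2.22539809e-01 -1.17991148e-04] 0.08516214021206431
top [ 0.37802251 -0.00565492  1.26546894] [[-0.01, -1.0, -0.01], [-1.0, 0.02, -0.1], [0.1, 0.01, -1.0]] [[384.80227565   0.         252.94770737]
 [  0.         384.80227565 193.07501309]
 [  0.           0.           1.        ]] [-0.07809965  0.          0.          0.          0.        ]
scene [-0.02437391  0.9705665   0.65020238] [[-0.89, -0.46, -0.02], [-0.2, 0.43, -0.88], [0.42, -0.78, -0.47]] [[409.82941654   0.         260.58696668]
 [  0.         409.82941654 190.4235941 ]
 [  0.           0.           1.        ]] [-0.02664191  0.          0.          0.          0.        ]
```

View pics/top0.png

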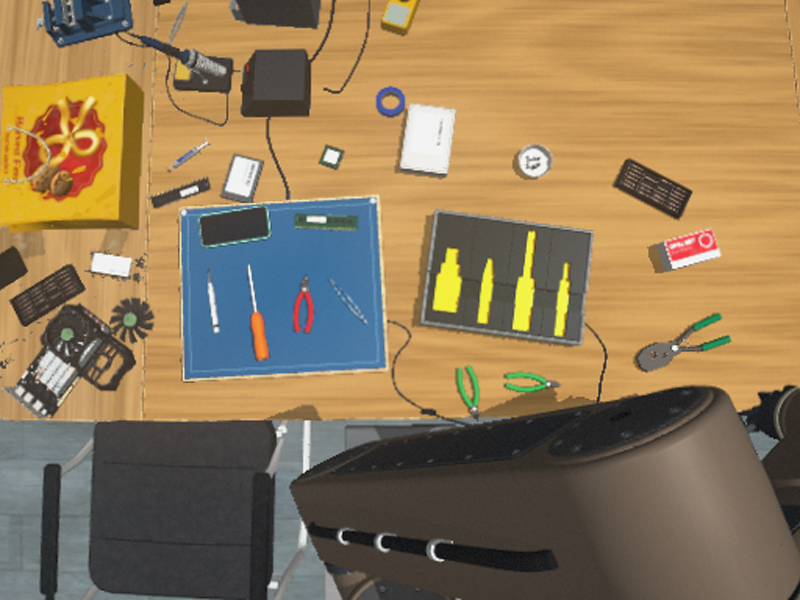

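View pics/scene0.png

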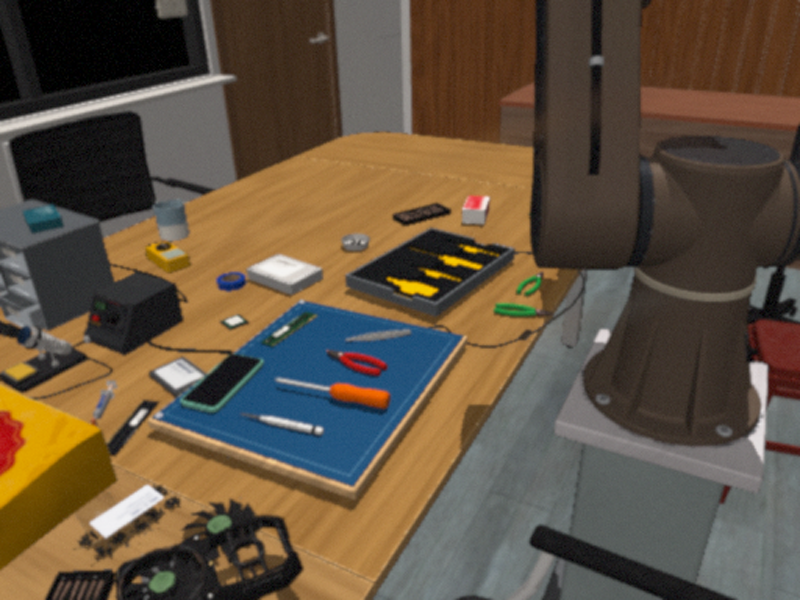

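Candidates, top view at 800x600:
- **Cutters:** red at (304,308). The green ones at (466,388), (530,382) and (690,340) are decoys.
- **Screwdriver:** orange at (258,320).
- **Driver:** white at (213,300). The lookalike at (188,155) is off the mat.
- **Tweezers:** (350,300) on the mat. The thin thing at (178,20) is off it.
- **Pockets:** cutters (447,285), tweezers (486,290), screwdriver (525,285), driver (563,300).

I choose the ones on the mat and check them in a crop.

```bash
cat > h.py <<'E'
import cv2,numpy as np
def load(n): return dict(np.load(n+'.npz'))
def ray(c,px):
    u=cv2.undistortPoints(np.float64(px).reshape(-1,1,2),c['mtx'],c['dist']).reshape(-1,2)
    d=np.c_[u,np.ones(len(u))]@c['R']; return -c['R'].T@c['t'],d
def onplane(c,px,z):
    o,d=ray(c,px); return o+d*((z-o[2])/d[:,2])[:,None]
def depthpts(c,px):
    o,d=ray(c,px); p=np.int32(px); return o+d*c['z_map'][p[:,1],p[:,0]][:,None]
E
python3 - <<'E'
from h import *
c=load('top0')
pts=np.array([[240,350],[320,230],[330,350],[200,360],[447,285],[525,285],[505,290],[545,270],[427,300],[420,350],[213,300],[260,340],[240,225],[310,220]])*.64
print(depthpts(c,pts).round(4).tolist())
f=c['frame'];a=f[120:250,110:255];b=f[125:225,262:384]
cv2.imwrite('pics/crop.png',np.hstack([cv2.resize(a,(435,390),interpolation=cv2.INTER_CUBIC),cv2.resize(b,(365,390),interpolation=cv2.INTER_CUBIC)]))
c2=load('scene0');cv2.imwrite('pics/crop2.png',cv2.resize(c2['frame'][190:320,95:300],(800,507),interpolation=cv2.INTER_CUBIC))
E
```

```text
[[0.4024, 0.3276, 0.0268], [0.6525, 0.161, 0.0232], [0.4, 0.1399, 0.0308], [0.3826, 0.4113, 0.0279], [0.5307, -0.103, 0.0298], [0.5287, -0.2658, 0.0257], [0.5192, -0.2242, 0.0232], [0.558, -0.3062, 0.037], [0.4993, -0.0606, 0.0386], [0.3979, -0.0457, -0.0027], [0.5059, 0.3813, 0.041], [0.4216, 0.2795, 0.0533], [0.6643, 0.3287, 0.0338], [0.6731, 0.1813, 0.0291]]
```

View pics/crop.png

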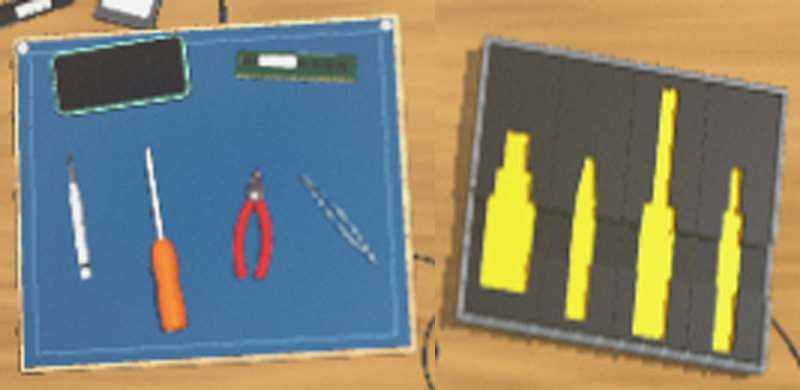

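View pics/crop2.png

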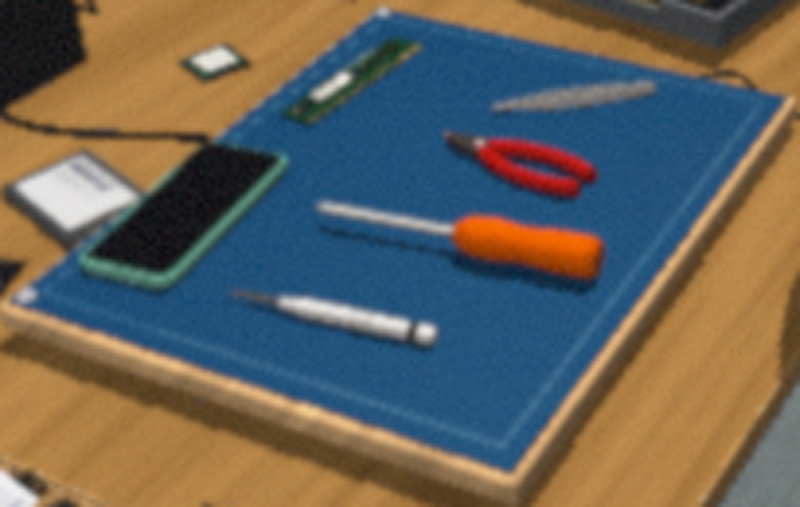

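The crops confirm the choice. In crop2 the tweezers' points are at (495,105), away from the robot, and the back end is at (655,88). The driver's ring is on its near end. All four tools and all four pockets have the handle end towards the robot.

```bash
cat > meas.py <<'E'
from h import *
from rig import camera
def blobs(m,amin,n=9):
    k,l,s,_=cv2.connectedComponentsWithStats(m.astype(np.uint8),connectivity=8)
    return [np.argwhere(l==i)[:,::-1] for i in range(1,k) if s[i,4]>=amin]
def axis(P):  # P Nx2 world; returns lo/hi ends along the axis (dir with -x = handle), width centre, angle
    m=P.mean(0);u=np.linalg.svd(P-m,full_matrices=False)[2][0]
    if u[0]>0:u=-u
    t=(P-m)@u;w=(P-m)@[-u[1],u[0]]
    return m,u,t,w
if __name__=='__main__':
    c=load('top0');f=c['frame'];h=cv2.cvtColor(f,cv2.COLOR_BGR2HSV).astype(int);H,S,V=[h[...,i] for i in range(3)]
    r,cc=np.mgrid[:384,:512]
    mat=(cc>117)&(cc<246)&(r>128)&(r<240)
    blue=(H>98)&(H<115)&(S>120)
    p=np.argwhere(blue&mat)[:,::-1];P=depthpts(c,p);A=np.c_[P[:,:2],np.ones(len(P))];ok=abs(P[:,2]-np.median(P[:,2]))<.02
    print('mat z',np.median(P[:,2]),np.linalg.lstsq(A[ok],P[ok,2],rcond=None)[0])
    tray=(cc>270)&(cc<380)&(r>134)&(r<218)
    yel=(H>22)&(H<36)&(S>150)&tray
    zf=depthpts(c,np.argwhere(yel)[:,::-1])[:,2]; blk=(V<80)&tray;zk=depthpts(c,np.argwhere(blk)[:,::-1])[:,2]
    print('floor z',np.median(zf),'foam',np.median(zk))
    zM=.025
    def rep(n,p,z):
        m,u,t,w=axis(onplane(c,p,z)[:,:2])
        print(n,len(p),'mean',m.round(4),'ang',np.degrees(np.arctan2(u[1],u[0])).round(1),'ends',(m+u*t.min()).round(4),(m+u*t.max()).round(4),'len',np.ptp(t).round(4))
        e=np.arange(t.min(),t.max(),.006)
        print('  w',[(round(float(np.ptp(w[(t>=a)&(t<a+.006)])*1000)),round(float(np.mean([w[(t>=a)&(t<a+.006)].max(),w[(t>=a)&(t<a+.006)].min()])*1000),1)) for a in e if ((t>=a)&(t<a+.006)).sum()>1])
    inn=(cc>122)&(cc<242)&(r>165)&(r<236)
    for n,m,z in [('sd handle',(H<18)&(S>180)&(cc<185),zM+.013),('sd+shaft',~blue&(cc>150)&(cc<175),zM+.013),('cutters',~blue&(cc>180)&(cc<205),zM+.006),('driver',~blue&(cc>125)&(cc<146),zM+.006),('tweezers',~((H>100)&(H<115)&(S>140))&(cc>206),zM+.005)]:
        b=blobs(m&inn,4);print([len(x) for x in b]);rep(n,np.vstack(b),z)
    for b in blobs(yel,60):rep('pocket',b,float(np.median(zf)))
E
python3 meas.py
```

```text
mat z 0.026936718120115 [-0.00046171  0.00097439  0.02695091]
floor z 0.026689393268788608 foam 0.0312897321343788
[194]
sd handle 194 mean [0.4309 0.2864] ang -171.1 ends [0.479 0.294] [0.386  0.2794] len 0.0942
  w [(13, -1.3), (17, -0.4), (20, 0.5), (20, -0.2), (20, -1.2), (20, 1.1), (20, 0.3), (17, 0.7), (16, 0.0), (20, 0.6), (20, -0.1), (20, -1.0), (20, 1.2), (20, 0.2), (20, -0.8), (16, 0.1)]
[392]
sd+shaft 392 mean [0.4539 0.2902] ang -170.8 ends [0.5798 0.3106] [0.3818 0.2785] len 0.2006
  w [(4, -0.1), (7, 0.8), (7, -0.2), (7, -1.2), (10, -0.5), (7, 0.4), (7, -0.4), (7, -1.4), (7, 0.9), (7, -0.1), (7, -1.1), (10, -0.4), (7, 0.7), (7, -0.3), (9, 0.3), (7, 0.9), (17, 1.6), (23, 0.6), (27, 1.4), (27, 0.7), (30, 1.0), (30, 0.6), (30, -0.4), (27, 0.2), (27, -0.8), (30, -0.2), (30, -1.0), (33, -0.6), (30, 0.5), (30, -0.5), (29, -1.2), (30, 1.0), (30, 0.2), (20, 1.1)]
[307]
cutters 307 mean [0.4888 0.1957] ang 176.8 ends [0.5562 0.192 ] [0.4367 0.1986] len 0.1197
  w [(7, 0.2), (10, -1.1), (13, 0.8), (16, -0.4), (16, -0.1), (23, 0.3), (29, 0.6), (33, -0.7), (33, -0.4), (39, -0.1), (
[... 2009 characters left out ...]
 -0.1933] [ 0.4524 -0.1725] len 0.1359
  w [(6, -0.5), (7, 0.1), (10, -0.7), (10, 0.1), (14, -0.9), (20, 0.1), (20, 0.5), (17, -0.3), (23, 0.5), (23, 0.9), (20, 0.3), (20, 1.1), (23, 0.3), (23, 1.0), (20, -0.0), (17, -0.8), (17, -0.0), (20, -0.6), (20, -0.2), (16, -1.0), (16, -0.2), (17, 0.4), (16, 1.0)]
pocket 222 mean [ 0.4894 -0.3404] ang 171.3 ends [ 0.5746 -0.3535] [ 0.424  -0.3304] len 0.1524
  w [(3, -1.9), (4, -1.4), (4, -0.7), (4, 0.0), (4, 0.8), (3, -2.0), (13, 0.2), (13, 0.9), (16, -0.2), (14, -1.1), (20, -0.2), (20, 0.3), (20, 1.1), (20, 1.6), (17, 0.7), (20, -0.2), (20, 0.4), (13, 0.9), (13, -1.6), (13, -0.9), (13, -0.2), (14, 0.4), (14, 1.1), (13, -1.6), (13, -0.8), (13, -0.3)]
```

```bash
python3 - <<'E'
from meas import *
c=load('top0');f=c['frame'];h=cv2.cvtColor(f,cv2.COLOR_BGR2HSV).astype(int);H,S,V=[h[...,i] for i in range(3)]
r,cc=np.mgrid[:384,:512]
w=(cc>204)&(cc<240)&(r>174)&(r<214)
for th in (15,25):
    S0=np.median(S[w]);V0=np.median(V[w]);m=w&((S<S0-th))
    b=max(blobs(cv2.dilate(m.astype(np.uint8),np.ones((3,3))),4),key=len);b=b[m[b[:,1],b[:,0]]]
    M,u,t,ww=axis(onplane(c,b,.03)[:,:2]);print(S0,V0,len(b),M,np.degrees(np.arctan2(u[1],u[0])),M+u*t.min(),M+u*t.max(),np.ptp(t),(M+u*(t.min()+t.max())/2).round(4))
for n,(a,b,d,e) in dict(table=(440,500,20,60),table2=(250,265,150,180)).items():
    g=np.argwhere((cc>=a)&(cc<b)&(r>=d)&(r<e))[:,::-1];print(n,np.median(depthpts(c,g)[:,2]))
E
```

```text
145.0 161.0 134 [0.49837108 0.10100228] -140.02996703936333 [0.54724533 0.14196911] [0.45332918 0.06324777] 0.12254505495444623 [0.5003 0.1026]
145.0 161.0 114 [0.49728821 0.10014703] -140.19851753434304 [0.54705386 0.14161239] [0.4548077  0.06475174] 0.1200704506731084 [0.5009 0.1032]
table -0.0016065898880855967
table2 -0.001438421255328115
```

Call:
servo_tool(commands=[{"travel": [15,50,0],"roll": -8.4,"claw": 0},{"travel": [15,50,0],"roll": -8.4,"claw": 0},{"travel": [15,50,0],"claw": 0},{"travel": [15,50,0],"claw": 0},{"travel": [15,50,0],"claw": 0},{"travel": [15,50,0],"claw": 0},{"travel": [15,50,0],"claw": 0},{"travel": [15,50,0],"claw": 0},{"travel": [15,50,0],"claw": 0},{"travel": [15,50,0],"claw": 0},{"travel": [15,50,0],"claw": 0},{"travel": [2,50,0],"claw": 0}])

```text
$.commands[2]: bad value
```

Call:
servo_tool(commands=[{"travel": [15,50,0],"roll": -8.4,"claw": 0},{"travel": [15,50,0],"roll": -8.4,"claw": 0},{"travel": [15,50,0],"roll": 0,"claw": 0},{"travel": [15,50,0],"roll": 0,"claw": 0},{"travel": [15,50,0],"roll": 0,"claw": 0},{"travel": [15,50,0],"roll": 0,"claw": 0},{"travel": [15,50,0],"roll": 0,"claw": 0},{"travel": [15,50,0],"roll": 0,"claw": 0},{"travel": [15,50,0],"roll": 0,"claw": 0},{"travel": [15,50,0],"roll": 0,"claw": 0},{"travel": [15,50,0],"roll": 0,"claw": 0},{"travel": [2,50,0],"roll": 0,"claw": 0}])

```text
clock: 1.3
position: [0.4431, -0.0069, 0.304]
orientation: [0.0, 0.997, 0.078, 0.001]
wrist_force: [1.8, -0.7, -1.3]
finger_gap: 0.0854
grasp_force: 0.0
```

Call:
servo_tool(commands=[{"travel": [0,46,-10],"roll": 0,"claw": 0},{"travel": [0,46,-20],"roll": 0,"claw": 0},{"travel": [0,46,-20],"roll": 0,"claw": 0},{"travel": [0,46,-20],"roll": 0,"claw": 0},{"travel": [0,46,-20],"roll": 0,"claw": 0},{"travel": [0,44,-20],"roll": 0,"claw": 0},{"travel": [0,0,-10],"roll": 0,"claw": 0},{"travel": [0,0,0],"roll": 0,"claw": 0},{"travel": [0,0,0],"roll": 0,"claw": 0}])

```text
clock: 2.2
position: [0.4418, 0.2639, 0.1842]
orientation: [0.0, 0.997, 0.078, -0.0]
wrist_force: [-0.7, -0.0, -0.2]
finger_gap: 0.0853
grasp_force: 0.0
```

Call:
servo_tool(commands=[{"travel": [7,25,-10],"roll": 0,"claw": 0},{"travel": [0,0,-20],"roll": 0,"claw": 0},{"travel": [0,0,-20],"roll": 0,"claw": 0},{"travel": [0,0,-15],"roll": 0,"claw": 0},{"travel": [0,0,-10],"roll": 0,"claw": 0},{"travel": [0,0,-5],"roll": 0,"claw": 0},{"travel": [0,0,0],"roll": 0,"claw": 0},{"travel": [0,0,0],"roll": 0,"claw": 0}])

```text
clock: 3.0
position: [0.4495, 0.2895, 0.1048]
orientation: [-0.0, 0.997, 0.077, 0.0]
wrist_force: [0.6, -0.3, 0.1]
finger_gap: 0.0853
grasp_force: 0.0
```

Call:
servo_tool(commands=[{"travel": [0,0,0],"roll": 0,"claw": 255},{"travel": [0,0,0],"roll": 0,"claw": 255},{"travel": [0,0,0],"roll": 0,"claw": 255},{"travel": [0,0,0],"roll": 0,"claw": 255},{"travel": [0,0,0],"roll": 0,"claw": 255},{"travel": [0,0,0],"roll": 0,"claw": 255},{"travel": [0,0,0],"roll": 0,"claw": 255},{"travel": [0,0,0],"roll": 0,"claw": 255}])

```text
clock: 3.8
position: [0.4492, 0.2896, 0.1045]
orientation: [-0.0, 0.997, 0.078, 0.0]
wrist_force: [-1.7, -0.4, 8.2]
finger_gap: 0.0228
grasp_force: 59.6
```

Call:
servo_tool(commands=[{"travel": [0,0,20],"roll": 0,"claw": 255},{"travel": [0,0,30],"roll": 0,"claw": 255},{"travel": [0,0,30],"roll": 0,"claw": 255},{"travel": [4,-20,10],"roll": -4,"claw": 255},{"travel": [4,-35,0],"roll": -4,"claw": 255},{"travel": [4,-40,0],"roll": -4,"claw": 255},{"travel": [4,-40,0],"roll": -4,"claw": 255},{"travel": [4,-40,0],"roll": -1.6,"claw": 255},{"travel": [4,-40,0],"roll": 0,"claw": 255},{"travel": [4,-40,0],"roll": 0,"claw": 255},{"travel": [4,-40,0],"roll": 0,"claw": 255},{"travel": [4,-40,0],"roll": 0,"claw": 255}])

```text
clock: 5.0
position: [0.4849, -0.047, 0.1942]
orientation: [-0.0, 0.997, -0.076, 0.0]
wrist_force: [0.4, 0.8, -0.6]
finger_gap: 0.0229
grasp_force: 59.0
```

Call:
servo_tool(commands=[{"travel": [4,-40,0],"roll": 0,"claw": 255},{"travel": [4,-40,0],"roll": 0,"claw": 255},{"travel": [4,-40,0],"roll": 0,"claw": 255},{"travel": [4,-40,0],"roll": 0,"claw": 255},{"travel": [4,-30,0],"roll": 0,"claw": 255},{"travel": [2,-20,0],"roll": 0,"claw": 255},{"travel": [0,-7,0],"roll": 0,"claw": 255},{"travel": [0,0,0],"roll": 0,"claw": 255},{"travel": [0,0,0],"roll": 0,"claw": 255},{"travel": [0,0,0],"roll": 0,"claw": 255}])

```text
clock: 6.0
position: [0.507, -0.2611, 0.1941]
orientation: [-0.0, 0.997, -0.075, -0.0]
wrist_force: [0.1, -0.3, -1.1]
finger_gap: 0.0227
grasp_force: 59.0
```

Call:
servo_tool(commands=[{"travel": [0,-1,-20],"roll": 0,"claw": 255},{"travel": [0,0,-25],"roll": 0,"claw": 255},{"travel": [0,0,-20],"roll": 0,"claw": 255},{"travel": [0,0,-12],"roll": 0,"claw": 255},{"travel": [0,0,-6],"roll": 0,"claw": 255},{"travel": [0,0,-3],"roll": 0,"claw": 255},{"travel": [0,0,0],"roll": 0,"claw": 255},{"travel": [0,0,0],"roll": 0,"claw": 255}])

```text
clock: 6.8
position: [0.5074, -0.2636, 0.1088]
orientation: [0.0, 0.997, -0.076, 0.0]
wrist_force: [-0.2, -0.0, -1.2]
finger_gap: 0.0227
grasp_force: 59.0
```

Call:
servo_tool(commands=[{"travel": [0,1,-2],"roll": 0,"claw": 255},{"travel": [0,0,-1],"roll": 0,"claw": 255},{"travel": [0,0,0],"roll": 0,"claw": 255},{"travel": [0,0,0],"roll": 0,"claw": 255}])

```text
clock: 7.2
position: [0.5071, -0.2625, 0.1052]
orientation: [0.0, 0.997, -0.076, 0.0]
wrist_force: [-1.2, -0.2, -1.1]
finger_gap: 0.0231
grasp_force: 59.0
```

Call:
servo_tool(commands=[{"travel": [0,0,-1],"roll": 0,"claw": 255},{"travel": [0,0,-1],"roll": 0,"claw": 255},{"travel": [0,0,0],"roll": 0,"claw": 255},{"travel": [0,0,0],"roll": 0,"claw": 255}])

```text
clock: 7.6
position: [0.5072, -0.2625, 0.1045]
orientation: [0.0, 0.997, -0.076, 0.0]
wrist_force: [-6.6, 4.3, 28.2]
finger_gap: 0.023
grasp_force: 62.8
```

Call:
servo_tool(commands=[{"travel": [0,0,1],"roll": 0,"claw": 120},{"travel": [0,0,0],"roll": 0,"claw": 120},{"travel": [0,0,0],"roll": 0,"claw": 120},{"travel": [0,0,0],"roll": 0,"claw": 120},{"travel": [0,0,20],"roll": 0,"claw": 120},{"travel": [0,0,30],"roll": 0,"claw": 120},{"travel": [0,0,30],"roll": 0,"claw": 120},{"travel": [0,0,10],"roll": 0,"claw": 120},{"travel": [0,30,10],"roll": 4,"claw": 120},{"travel": [-1,40,0],"roll": 8,"claw": 60},{"travel": [-1,40,0],"roll": 8,"claw": 60},{"travel": [-1,40,0],"roll": 3.5,"claw": 60}])

```text
clock: 8.8
position: [0.5036, -0.1111, 0.2037]
orientation: [-0.0, 0.991, 0.131, -0.0]
wrist_force: [0.3, 0.4, -0.9]
finger_gap: 0.0657
grasp_force: 0.0
```

Call:
servo_tool(commands=[{"travel": [-1,40,0],"roll": 8,"claw": 60},{"travel": [-1,40,0],"roll": 8,"claw": 60},{"travel": [-1,40,0],"roll": 8,"claw": 60},{"travel": [0,40,-10],"roll": 0.8,"claw": 60},{"travel": [0,40,-15],"roll": 0,"claw": 60},{"travel": [0,14,-15],"roll": 0,"claw": 60},{"travel": [0,0,-10],"roll": 0,"claw": 60},{"travel": [0,0,0],"roll": 0,"claw": 60},{"travel": [0,0,0],"roll": 0,"claw": 60}])

```text
clock: 9.7
position: [0.501, 0.1007, 0.154]
orientation: [-0.0, 0.941, 0.338, -0.0]
wrist_force: [-0.4, 0.3, 0.7]
finger_gap: 0.0656
grasp_force: 0.0
```

Call:
servo_tool(commands=[{"travel": [0,2,-20],"roll": 0,"claw": 60},{"travel": [0,0,-15],"roll": 0,"claw": 60},{"travel": [0,0,-8],"roll": 0,"claw": 60},{"travel": [0,0,-5],"roll": 0,"claw": 60},{"travel": [0,0,0],"roll": 0,"claw": 60},{"travel": [0,0,0],"roll": 0,"claw": 160},{"travel": [0,0,0],"roll": 0,"claw": 255},{"travel": [0,0,0],"roll": 0,"claw": 255},{"travel": [0,0,0],"roll": 0,"claw": 255},{"travel": [0,0,0],"roll": 0,"claw": 255},{"travel": [0,0,0],"roll": 0,"claw": 255}])

```text
clock: 10.8
position: [0.5012, 0.1036, 0.1066]
orientation: [0.0, 0.941, 0.339, 0.0]
wrist_force: [-0.9, -1.7, 9.2]
finger_gap: 0.0067
grasp_force: 58.9
```

Call:
servo_tool(commands=[{"travel": [0,0,15],"roll": 0,"claw": 255},{"travel": [0,0,30],"roll": 0,"claw": 255},{"travel": [0,0,30],"roll": 0,"claw": 255},{"travel": [2,-20,10],"roll": -8,"claw": 255},{"travel": [2,-35,0],"roll": -8,"claw": 255},{"travel": [2,-40,0],"roll": -8,"claw": 255},{"travel": [2,-40,0],"roll": -8,"claw": 255},{"travel": [2,-40,0],"roll": -8,"claw": 255},{"travel": [2,-40,0],"roll": -8.2,"claw": 255},{"travel": [2,-40,0],"roll": 0,"claw": 255},{"travel": [2,-25,0],"roll": 0,"claw": 255},{"travel": [2,-6,0],"roll": 0,"claw": 255}])

```text
clock: 12.0
position: [0.5192, -0.185, 0.1913]
orientation: [0.0, 0.997, -0.076, 0.0]
wrist_force: [-0.5, 1.1, -1.1]
finger_gap: 0.0071
grasp_force: 58.8
```

Call:
servo_tool(commands=[{"travel": [0,0,0],"roll": 0,"claw": 255},{"travel": [0,0,0],"roll": 0,"claw": 255}])

```text
clock: 12.2
position: [0.5189, -0.1816, 0.1911]
orientation: [-0.0, 0.997, -0.075, -0.0]
wrist_force: [0.1, 0.2, -0.4]
finger_gap: 0.0069
grasp_force: 58.8
```

```bash
python3 - <<'E'
from rig import *
import cv2,numpy as np
a=camera('top');b=camera('scene');np.savez('top1.npz',**a);np.savez('scene1.npz',**b)
A=cv2.resize(a['frame'][110:260,110:390],(700,375),interpolation=cv2.INTER_CUBIC)
B=cv2.resize(b['frame'][110:210,210:380],(700,412),interpolation=cv2.INTER_CUBIC)
cv2.imwrite('pics/s1.png',cv2.resize(np.vstack([A,B]),(533,600)))
E
```

```text
(no output)
```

View pics/s1.png

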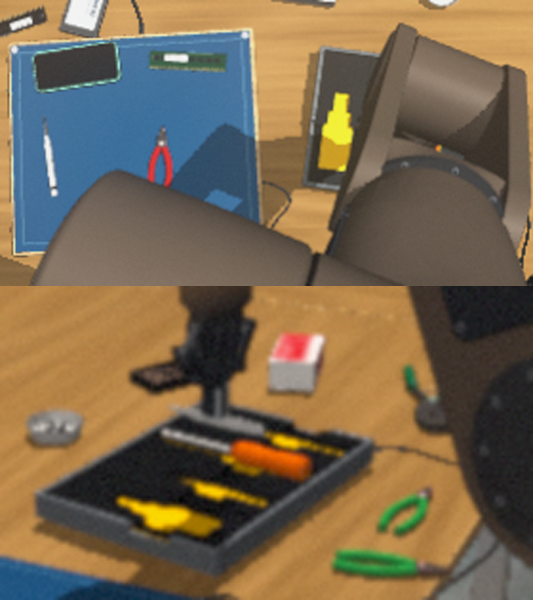

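The tweezers are held level at (215,420) in the lower panel, parallel to the tray. The screwdriver lies in its pocket at (240,450).

Call:
servo_tool(commands=[{"travel": [0,-1,-20],"roll": 0,"claw": 255},{"travel": [0,0,-25],"roll": 0,"claw": 255},{"travel": [0,0,-20],"roll": 0,"claw": 255},{"travel": [0,0,-10],"roll": 0,"claw": 255},{"travel": [0,0,-5],"roll": 0,"claw": 255},{"travel": [0,0,-3],"roll": 0,"claw": 255},{"travel": [0,0,0],"roll": 0,"claw": 255},{"travel": [0,0,0],"roll": 0,"claw": 255}])

```text
clock: 13.1
position: [0.5194, -0.1835, 0.1088]
orientation: [0.0, 0.997, -0.075, 0.0]
wrist_force: [0.1, -1.1, -0.4]
finger_gap: 0.0066
grasp_force: 58.8
```

Call:
servo_tool(commands=[{"travel": [0,0,-1],"roll": 0,"claw": 255},{"travel": [0,0,-1],"roll": 0,"claw": 255},{"travel": [0,0,0],"roll": 0,"claw": 255},{"travel": [0,0,0],"roll": 0,"claw": 255}])

```text
clock: 13.5
position: [0.5193, -0.1836, 0.1067]
orientation: [0.0, 0.997, -0.075, 0.0]
wrist_force: [-0.9, 1.1, 6.2]
finger_gap: 0.0067
grasp_force: 59.8
```

Call:
servo_tool(commands=[{"travel": [0,0,0],"roll": 0,"claw": 150},{"travel": [0,0,0],"roll": 0,"claw": 150},{"travel": [0,0,0],"roll": 0,"claw": 150},{"travel": [0,0,0],"roll": 0,"claw": 150},{"travel": [0,0,15],"roll": 0,"claw": 150},{"travel": [0,0,30],"roll": 0,"claw": 150},{"travel": [0,0,30],"roll": 0,"claw": 120},{"travel": [0,10,15],"roll": 0,"claw": 60},{"travel": [-1,30,0],"roll": 4,"claw": 60},{"travel": [-1,40,0],"roll": 4,"claw": 60},{"travel": [-1,40,0],"roll": 4,"claw": 60},{"travel": [-1,40,0],"roll": 4,"claw": 60}])

```text
clock: 14.7
position: [0.5145, -0.0216, 0.1959]
orientation: [-0.0, 0.998, 0.066, -0.0]
wrist_force: [0.5, -0.2, 0.2]
finger_gap: 0.0649
grasp_force: 0.0
```

Call:
servo_tool(commands=[{"travel": [-1,40,0],"roll": 1.2,"claw": 60},{"travel": [-1,40,0],"roll": 0,"claw": 60},{"travel": [-1,40,0],"roll": 0,"claw": 60},{"travel": [-1,40,0],"roll": 0,"claw": 60},{"travel": [-1,40,0],"roll": 0,"claw": 60},{"travel": [-1,40,0],"roll": 0,"claw": 60},{"travel": [-1,40,0],"roll": 0,"claw": 60},{"travel": [-1,40,0],"roll": 0,"claw": 60},{"travel": [-2,35,0],"roll": 0,"claw": 60},{"travel": [-2,25,0],"roll": 0,"claw": 60},{"travel": [-1,20,-20],"roll": 0,"claw": 60},{"travel": [0,10,-20],"roll": 0,"claw": 60}])

```text
clock: 15.9
position: [0.5014, 0.3889, 0.1556]
orientation: [-0.0, 0.997, 0.076, 0.0]
wrist_force: [-0.3, -0.9, -1.2]
finger_gap: 0.0654
grasp_force: 0.0
```

Call:
servo_tool(commands=[{"travel": [0,0,0],"roll": 0,"claw": 60},{"travel": [0,0,0],"roll": 0,"claw": 60}])

```text
clock: 16.1
position: [0.5014, 0.3864, 0.1557]
orientation: [0.0, 0.997, 0.075, -0.001]
wrist_force: [0.7, 0.7, 0.7]
finger_gap: 0.0654
grasp_force: 0.0
```

Call:
servo_tool(commands=[{"travel": [1,0,-20],"roll": 0,"claw": 60},{"travel": [0,0,-16],"roll": 0,"claw": 60},{"travel": [0,0,-8],"roll": 0,"claw": 60},{"travel": [0,0,-5],"roll": 0,"claw": 60},{"travel": [0,0,0],"roll": 0,"claw": 60},{"travel": [0,0,0],"roll": 0,"claw": 160},{"travel": [0,0,0],"roll": 0,"claw": 255},{"travel": [0,0,0],"roll": 0,"claw": 255},{"travel": [0,0,0],"roll": 0,"claw": 255},{"travel": [0,0,0],"roll": 0,"claw": 255},{"travel": [0,0,0],"roll": 0,"claw": 255}])

```text
clock: 17.2
position: [0.5032, 0.3867, 0.1077]
orientation: [-0.0, 0.997, 0.075, 0.0]
wrist_force: [-1.0, -1.0, 5.8]
finger_gap: 0.0076
grasp_force: 58.8
```

Call:
servo_tool(commands=[{"travel": [0,0,15],"roll": 0,"claw": 255},{"travel": [0,0,30],"roll": 0,"claw": 255},{"travel": [0,0,30],"roll": 0,"claw": 255},{"travel": [0,-15,10],"roll": 0,"claw": 255},{"travel": [0,-35,0],"roll": -4,"claw": 255},{"travel": [0,-40,0],"roll": -4,"claw": 255},{"travel": [0,-40,0],"roll": -4,"claw": 255},{"travel": [0,-40,0],"roll": -4,"claw": 255},{"travel": [0,-40,0],"roll": -1.3,"claw": 255},{"travel": [0,-40,0],"roll": 0,"claw": 255},{"travel": [0,-40,0],"roll": 0,"claw": 255},{"travel": [0,-40,0],"roll": 0,"claw": 255}])

```text
clock: 18.4
position: [0.5024, 0.0546, 0.1925]
orientation: [0.0, 0.997, -0.076, 0.0]
wrist_force: [0.9, -0.0, -1.5]
finger_gap: 0.0078
grasp_force: 58.8
```

Call:
servo_tool(commands=[{"travel": [-1,-40,0],"roll": 0,"claw": 255},{"travel": [-1,-40,0],"roll": 0,"claw": 255},{"travel": [-1,-40,0],"roll": 0,"claw": 255},{"travel": [-1,-40,0],"roll": 0,"claw": 255},{"travel": [-1,-40,0],"roll": 0,"claw": 255},{"travel": [-1,-40,0],"roll": 0,"claw": 255},{"travel": [-1,-40,0],"roll": 0,"claw": 255},{"travel": [-1,-40,0],"roll": 0,"claw": 255},{"travel": [-1,-35,0],"roll": 0,"claw": 255},{"travel": [0,-25,0],"roll": 0,"claw": 255},{"travel": [0,-10,0],"roll": 0,"claw": 255},{"travel": [0,0,0],"roll": 0,"claw": 255}])

```text
clock: 19.6
position: [0.4935, -0.3344, 0.1922]
orientation: [0.0, 0.997, -0.077, 0.0]
wrist_force: [0.7, 0.5, -0.1]
finger_gap: 0.0077
grasp_force: 58.8
```

Call:
servo_tool(commands=[{"travel": [0,0,0],"roll": 0,"claw": 255},{"travel": [0,0,0],"roll": 0,"claw": 255}])

```text
clock: 19.8
position: [0.494, -0.3321, 0.1922]
orientation: [-0.0, 0.997, -0.075, -0.0]
wrist_force: [0.1, -0.2, -0.8]
finger_gap: 0.0077
grasp_force: 58.8
```

```bash
python3 - <<'E'
from rig import *
import cv2,numpy as np
b=camera('scene')
cv2.imwrite('pics/s2.png',cv2.resize(b['frame'][100:210,210:370],(800,550),interpolation=cv2.INTER_CUBIC))
E
```

```text
(no output)
```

View pics/s2.png

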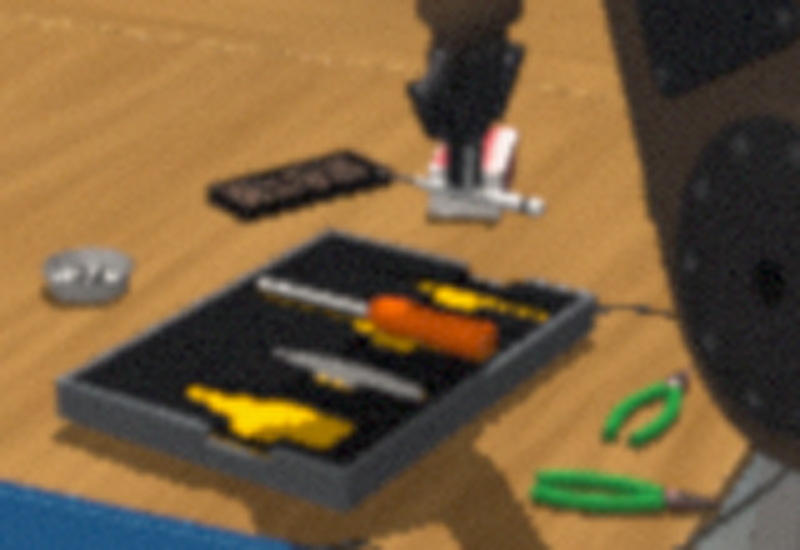

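The driver is held level at (470,190), handle end at (540,207). The tweezers lie in their pocket at (350,375).

Call:
servo_tool(commands=[{"travel": [0,-9,-20],"roll": 0,"claw": 255},{"travel": [0,0,-25],"roll": 0,"claw": 255},{"travel": [0,0,-20],"roll": 0,"claw": 255},{"travel": [0,0,-10],"roll": 0,"claw": 255},{"travel": [0,0,-5],"roll": 0,"claw": 255},{"travel": [0,0,-3],"roll": 0,"claw": 255},{"travel": [0,0,0],"roll": 0,"claw": 255},{"travel": [0,0,0],"roll": 0,"claw": 255}])

```text
clock: 20.65
position: [0.4944, -0.3426, 0.1099]
orientation: [0.0, 0.997, -0.076, 0.0]
wrist_force: [-0.0, 0.4, -0.2]
finger_gap: 0.0072
grasp_force: 58.8
```

Call:
servo_tool(commands=[{"travel": [0,0,-1],"roll": 0,"claw": 255},{"travel": [0,0,0],"roll": 0,"claw": 255},{"travel": [0,0,0],"roll": 0,"claw": 255}])

```text
clock: 20.95
position: [0.4941, -0.3425, 0.1084]
orientation: [0.0, 0.997, -0.076, 0.0]
wrist_force: [0.3, 0.7, 0.6]
finger_gap: 0.0079
grasp_force: 58.8
```

Call:
servo_tool(commands=[{"travel": [0,0,-1],"roll": 0,"claw": 255},{"travel": [0,0,0],"roll": 0,"claw": 165},{"travel": [0,0,0],"roll": 0,"claw": 165},{"travel": [0,0,0],"roll": 0,"claw": 165},{"travel": [0,0,0],"roll": 0,"claw": 165},{"travel": [0,0,15],"roll": 0,"claw": 165},{"travel": [0,0,30],"roll": 0,"claw": 165},{"travel": [0,0,30],"roll": 0,"claw": 120},{"travel": [0,10,15],"roll": 0,"claw": 40},{"travel": [-1,30,0],"roll": 3,"claw": 40},{"travel": [-1,40,0],"roll": 2.5,"claw": 40},{"travel": [-1,40,0],"roll": 0,"claw": 40}])

```text
clock: 22.15
position: [0.4906, -0.2209, 0.1976]
orientation: [0.0, 1.0, -0.027, 0.0]
wrist_force: [-0.3, 1.4, 0.2]
finger_gap: 0.0717
grasp_force: 0.0
```

Call:
servo_tool(commands=[{"travel": [-1,40,0],"roll": 0,"claw": 40},{"travel": [-1,40,0],"roll": 0,"claw": 40},{"travel": [-1,40,0],"roll": 0,"claw": 40},{"travel": [-1,40,0],"roll": 0,"claw": 40},{"travel": [-1,40,0],"roll": 0,"claw": 40},{"travel": [-1,40,0],"roll": 0,"claw": 40},{"travel": [-1,40,0],"roll": 0,"claw": 40},{"travel": [0,40,0],"roll": 0,"claw": 40},{"travel": [0,40,0],"roll": 0,"claw": 40},{"travel": [0,30,0],"roll": 0,"claw": 40},{"travel": [0,20,-20],"roll": 0,"claw": 40},{"travel": [0,8,-20],"roll": 0,"claw": 40}])

```text
clock: 23.35
position: [0.4838, 0.1979, 0.1575]
orientation: [-0.0, 1.0, -0.027, 0.001]
wrist_force: [0.2, 0.0, -0.1]
finger_gap: 0.0721
grasp_force: 0.0
```

Call:
servo_tool(commands=[{"travel": [0,0,0],"roll": 0,"claw": 40},{"travel": [0,0,0],"roll": 0,"claw": 40}])

```text
clock: 23.55
position: [0.4835, 0.1955, 0.1574]
orientation: [0.0, 1.0, -0.028, -0.001]
wrist_force: [0.5, -0.1, -0.4]
finger_gap: 0.0723
grasp_force: 0.0
```

Call:
servo_tool(commands=[{"travel": [1,1,-20],"roll": 0,"claw": 40},{"travel": [0,0,-18],"roll": 0,"claw": 40},{"travel": [0,0,-9],"roll": 0,"claw": 40},{"travel": [0,0,-6],"roll": 0,"claw": 40},{"travel": [0,0,0],"roll": 0,"claw": 40},{"travel": [0,0,0],"roll": 0,"claw": 100},{"travel": [0,0,0],"roll": 0,"claw": 255},{"travel": [0,0,0],"roll": 0,"claw": 255},{"travel": [0,0,0],"roll": 0,"claw": 255},{"travel": [0,0,0],"roll": 0,"claw": 255},{"travel": [0,0,0],"roll": 0,"claw": 255}])

```text
clock: 24.65
position: [0.4854, 0.1966, 0.1051]
orientation: [-0.0, 1.0, -0.028, 0.001]
wrist_force: [-3.1, -1.5, 13.2]
finger_gap: 0.036
grasp_force: 58.6
```

Call:
servo_tool(commands=[{"travel": [0,0,15],"roll": 0,"claw": 255},{"travel": [0,0,30],"roll": 0,"claw": 255},{"travel": [0,0,30],"roll": 0,"claw": 255},{"travel": [4,-20,10],"roll": 0,"claw": 255},{"travel": [5,-35,0],"roll": -3,"claw": 255},{"travel": [5,-40,0],"roll": -2.6,"claw": 255},{"travel": [5,-40,0],"roll": 0,"claw": 255},{"travel": [5,-40,0],"roll": 0,"claw": 255},{"travel": [5,-40,0],"roll": 0,"claw": 255},{"travel": [5,-35,0],"roll": 0,"claw": 255},{"travel": [5,-25,0],"roll": 0,"claw": 255},{"travel": [5,-20,0],"roll": 0,"claw": 255}])

```text
clock: 25.85
position: [0.5292, -0.1002, 0.1896]
orientation: [0.0, 0.997, -0.077, 0.0]
wrist_force: [-1.2, 1.0, -1.7]
finger_gap: 0.0356
grasp_force: 60.9
```

Call:
servo_tool(commands=[{"travel": [2,-5,0],"roll": 0,"claw": 255},{"travel": [0,0,0],"roll": 0,"claw": 255},{"travel": [0,0,0],"roll": 0,"claw": 255}])

```text
clock: 26.15
position: [0.5308, -0.1027, 0.1892]
orientation: [-0.0, 0.997, -0.077, -0.0]
wrist_force: [-0.0, 0.3, 0.4]
finger_gap: 0.036
grasp_force: 60.9
```

Call:
servo_tool(commands=[{"travel": [0,-1,-20],"roll": 0,"claw": 255},{"travel": [0,0,-25],"roll": 0,"claw": 255},{"travel": [0,0,-20],"roll": 0,"claw": 255},{"travel": [0,0,-9],"roll": 0,"claw": 255},{"travel": [0,0,-4],"roll": 0,"claw": 255},{"travel": [0,0,-3],"roll": 0,"claw": 255},{"travel": [0,0,0],"roll": 0,"claw": 255},{"travel": [0,0,0],"roll": 0,"claw": 255}])

```text
clock: 26.95
position: [0.5314, -0.1045, 0.1088]
orientation: [0.0, 0.997, -0.077, 0.0]
wrist_force: [-0.5, -0.2, -0.5]
finger_gap: 0.0357
grasp_force: 60.9
```

Call:
servo_tool(commands=[{"travel": [0,0,-1],"roll": 0,"claw": 255},{"travel": [0,0,-1],"roll": 0,"claw": 255},{"travel": [0,0,0],"roll": 0,"claw": 255},{"travel": [0,0,0],"roll": 0,"claw": 255}])

```text
clock: 27.35
position: [0.5311, -0.1045, 0.1062]
orientation: [-0.0, 0.997, -0.077, 0.0]
wrist_force: [0.5, -0.4, 0.2]
finger_gap: 0.0361
grasp_force: 60.9
```

Down 1 mm more, release, retreat to clear the view, then check.

Call:
servo_tool(commands=[{"travel": [0,0,-1],"roll": 0,"claw": 255},{"travel": [0,0,0],"roll": 0,"claw": 255},{"travel": [0,0,0],"roll": 0,"claw": 80},{"travel": [0,0,0],"roll": 0,"claw": 80},{"travel": [0,0,0],"roll": 0,"claw": 80},{"travel": [0,0,0],"roll": 0,"claw": 80},{"travel": [0,0,15],"roll": 0,"claw": 80},{"travel": [0,0,30],"roll": 0,"claw": 80},{"travel": [0,0,30],"roll": 0,"claw": 80},{"travel": [0,20,30],"roll": 0,"claw": 80},{"travel": [0,40,30],"roll": 0,"claw": 80},{"travel": [0,40,0],"roll": 0,"claw": 80}])

```text
clock: 28.55
position: [0.5327, -0.0039, 0.2438]
orientation: [-0.0, 0.997, -0.077, 0.003]
wrist_force: [0.2, 0.2, -0.1]
finger_gap: 0.0586
grasp_force: 0.0
```

Call:
servo_tool(commands=[{"travel": [0,40,0],"roll": 0,"claw": 80},{"travel": [0,40,0],"roll": 0,"claw": 80},{"travel": [0,40,0],"roll": 0,"claw": 80},{"travel": [0,40,0],"roll": 0,"claw": 80},{"travel": [0,40,0],"roll": 0,"claw": 80},{"travel": [0,40,0],"roll": 0,"claw": 80},{"travel": [0,40,0],"roll": 0,"claw": 80},{"travel": [0,40,0],"roll": 0,"claw": 80},{"travel": [0,40,0],"roll": 0,"claw": 80},{"travel": [0,20,0],"roll": 0,"claw": 80},{"travel": [0,0,0],"roll": 0,"claw": 80},{"travel": [0,0,0],"roll": 0,"claw": 80}])

```text
clock: 29.75
position: [0.5308, 0.3751, 0.2398]
orientation: [0.0, 0.997, -0.076, -0.0]
wrist_force: [-0.6, -0.1, 0.5]
finger_gap: 0.0582
grasp_force: 0.0
```

```bash
python3 - <<'E'
from rig import *
import cv2,numpy as np
a=camera('top');b=camera('scene');np.savez('top2.npz',**a);np.savez('scene2.npz',**b)
A=cv2.resize(a['frame'][125:225,262:384],(488,400),interpolation=cv2.INTER_CUBIC)
B=cv2.resize(b['frame'][135:205,215:335],(488,285),interpolation=cv2.INTER_CUBIC)
cv2.imwrite('pics/s3.png',cv2.resize(np.vstack([A,B]),(427,599)))
E
```

```text
(no output)
```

View pics/s3.png

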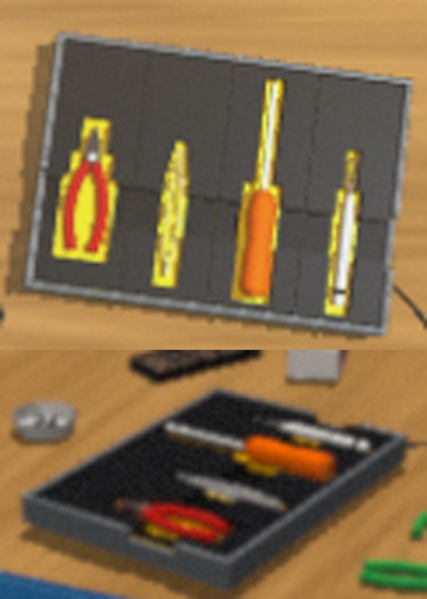

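All four lie in their pockets: cutters (90,190), tweezers (172,215), screwdriver (260,200), driver (342,240). A numeric check before handing in.

```bash
python3 - <<'E'
from meas import *
c=load('top2');h=cv2.cvtColor(c['frame'],cv2.COLOR_BGR2HSV).astype(int);H,S,V=[h[...,i] for i in range(3)]
r,cc=np.mgrid[:384,:512];u0=np.array([-.9885,.1513]);n0=np.array([.1513,.9885])
inn=(r>135)&(r<222)
for n,m,z,p,ends in [('sd',(((H<16)&(S>170))|(S<60)&(V>110))&(cc>328)&(cc<345),.041,(.5072,-.2623),(-131,65)),('cut',(((H<8)|(H>172))&(S>150))&(cc>275)&(cc<300),.033,(.5311,-.1033),(-20,45)),
  ('drv',(S<70)&(V>130)&(cc>350)&(cc<368)&(r>165)&(r<214),.033,(.4944,-.3412),(-38,66)),('twz',(S<150)&(V>100)&(cc>300)&(cc<318)&(r>160)&(r<210),.032,(.5196,-.1829),(-61,61))]:
    b=max(blobs(cv2.dilate((m&inn).astype(np.uint8),np.ones((3,3))),4),key=len);b=b[m[b[:,1],b[:,0]]]
    P=onplane(c,b,z)[:,:2]-p;t=P@u0*1e3;w=P@n0*1e3;k=np.polyfit(t,w,1)
    print(n,len(b),'along',t.min().round(1),t.max().round(1),'expect',ends,'across at 0: %.1f slope %.3f'%(k[1],k[0]),'zmed',np.median(depthpts(c,b)[:,2]).round(4))
print(np.abs(load('top2')['frame'][128:160,120:235].astype(int)-load('top0')['frame'][128:160,120:235]).mean())
E
```

```text
sd 249 along -129.7 64.0 expect (-131, 65) across at 0: 0.4 slope -0.014 zmed 0.0502
cut 120 along -35.9 44.2 expect (-20, 45) across at 0: -1.0 slope -0.009 zmed 0.0372
drv 102 along -50.6 63.6 expect (-38, 66) across at 0: -1.1 slope -0.002 zmed 0.0363
twz 138 along -67.4 80.2 expect (-61, 61) across at 0: 0.1 slope 0.022 zmed 0.0296
8.040398550724637
```

```bash
python3 -c "
from rig import *
print(close_job())"
```

```text
the job is handed in; nothing more can be done
None
```

I put all four tools in their own pockets the right way round, about 1 mm off across the pocket in the last camera check, and handed the job in at about 30 s with no verdict returned; I never reached for the phone or memory module.

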